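Shut the vial tray and throw its locking toggle

ROBOT

A 6-joint arm with a two-finger parallel gripper is mounted at the origin on a cart in front of the work surface, level with it; the furniture and walls round the work are solid. World frame = base frame: x ahead of the robot, y to its left, z up, the work surface at z = 0. Lengths are in mm, angles in rad, forces in N, time in s.
With the tool pointing down it reaches from about 275 to 1000 mm from the base axis. Payload 8.4 kg.
Tool frame: the origin (TCP) lies midway between the tips of the shut fingers; the grasp point (between the pads) lies 19 mm behind it (r.grip_point_offset is the distance from the TCP to the grasp point, in mm); z points along the fingers, y is the line along which they close (so a half turn about z gives the same grasp; the last joint's range is limited). The gripper opens to 85 mm and grips with 20 to 120 N. Pads are 22 mm wide; open, the fingers measure 114 mm over their backs; the gripper's body (76 mm by 85 mm) begins 54 mm behind the grasp point. The pads swing forward as they close: fully open they stand 13 mm farther back than shut.
Start: joints at [1.289, 0.353, 1.633, -0, 1.155, -0.002], TCP at [172.601, 600.697, 231.281] pointing down, gripper open.
Joint ranges: [-2.63, 2.63], [-0.92, 2.1], [0.06, 2.66], [-1.3, 4.44], [0, 2.69], [-3.02, 3.02]. Speed limits (rad/s): [2.22, 2.22, 2.79, 3.14, 3.14, 3.14].

INTERFACE

Orientations are given as [roll, pitch, yaw] about the fixed x, y, z axes, in that order (R = Rz(yaw) Ry(pitch) Rx(roll)).
In Python, from rig import r gives the robot as it stands. The module is installed in compiled form; this text tells all that it offers.
- The arm moves only by the shell command python3 -m creep 'ROWS' [FORCE]. ROWS is text: rows parted by semicolons, each of 7 numbers parted by spaces: the turn, a rotation vector about the tool's x, y, z in degrees, then the shift along the tool's x, y, z in m, then the closure in counts, from 0 (fully open) to 255 (shut). A call has 1 to 8 rows; each row is the pose to reach, as a shift and turn from the pose commanded when the call began, along the tool's axes at that moment; what a row does not reach only later rows make up. A row lasts 1/8 s, in which the tool goes at most 62.5 mm and 10.7 degrees, less where a joint would pass 70% of its speed; a pose out of reach is approached as far as the arm can. A call with a gripper value outside its range is refused whole. The fingers move at their own pace and stop on an object; FORCE is the grip in N (left out, the last holds). Time passes only in rows, so rows that repeat a pose let the fingers close. It gives the time, the measured TCP pose, the force, the opening and the grip force at its end, in the units of the state.
- r.sense(): the state, without advancing time (a new reading comes with each control period).
- r.grab_frame(name): name is "scene" or "top" or "wrist"; returns a dict with "img" (400x640x3 uint8, red, green, blue), "range_z" (400x640 float32, mm along the optical axis (not along the pixel's ray), 0 where there is no reading), "K" (3x3 intrinsics, pixels), "world_from_camera" (4x4, takes a point from camera to world coordinates). Camera axes: x right, y up, looking along -z (the intrinsics and any distortion apply to the point x, -y, -z); pixel columns grow to the right and rows downward; lengths in mm; the calibration is good to about 2 mm. A picture is of the moment at which its call begins.
- r.sign_off(): hands the job in; it is judged then, once.
The state is a dict: "clock": time; "qpos": joint angles; "qvel": joint speeds; "joint_efforts": joint torques, N m; "eef_pos": TCP position; "tcp_rot": TCP orientation; "contact_force": force on the tool from outside, world axes, zero at the start; "wrist_torque": the same for the moment, N m; "opening": opening from 0.0 (shut) to 1.0 (fully open); "grasp_force": force on a finger pad.
Only numpy, scipy, OpenCV 4.12 (cv2) and the standard library are available. Lean on these libraries where they do the work, as an engineer would, in place of code of your own. Each camera call takes 0.05 s, during which the arm holds its last target. There are 200 camera calls.

TASK

Close up the small white sample-tray loader for the run: first push its blue-fronted vial tray fully home, then lock it with the red-knobbed locking toggle above the tray. The toggle is held by a lock tooth, so draw the bat outward, away from the panel, flip it over from the green-dot side to the red-dot side, and let it spring fully back in there. Leave the amber bottle, the septa jar and the timer where they stand.

Things in the scene. Friction and masses are not known exactly. Their poses are not given: they have to be found in the camera images.
- loader: white sample-tray loader fixed to the bench, 110 mm deep (x), 180 mm wide (y), 128 mm high; origin at the centre of its underside; its +x axis points from the front to the back, +y to its left side as seen from the front, z up. Its flat front face is at x = -0.055; the tray goes in below z = 0.066, the toggle stands out of the panel above. A green dot marks the unlocked side (+y) and a red dot the locked side (-y) of the toggle. Nothing is above it
- tray_front (a point): centre of the blue tray front's outer face (a flat plate 166 mm wide, 54 mm high, z = 0.007 to 0.061, normal to the loader's x axis); the bat overhangs its middle and left (+y) half until it is thrown, so the free place for a gripper to push from above is the right (-y) half, about 60 mm from the centre; the tray, with eight small vials fixed in it, slides along the loader's x axis; at home this point is at x = -0.0675 in the loader's frame
- tray (a joint): how far the tray stands out, in m: 0 = fully home against its stop, 0.085 = fully out; it moves with about 3 N of friction and stays where it is left. It starts 0.04 to 0.07 out
- toggle_pivot (a point): point on the toggle's vertical swing axis at the height of the bat: x = -0.045, y = 0, z = 0.098 in the loader's frame; does not move with the toggle
- toggle_swing (a joint): swing angle of the bat about the vertical axis through toggle_pivot, in rad: 0 = square to the panel, +0.5 = stop at the locked (red dot, -y) side, -0.5 = stop at the unlocked (green dot, +y) side, where it starts. Fixed lock tooth between the sides: with the bat in, it cannot get past about 0.42 rad from either side toward the middle; with the bat drawn out 10 mm or more it swings freely with about 0.1 N m of friction and stays at the angle where it is left
- toggle_bat (a joint): how far the bat is drawn out along its own axis, in m: 0 = fully in, 0.018 = outer stop; a spring pulls it in with 7.5 N at 0 and 13 N at 0.018. It only goes fully in at swing angles beyond about 0.42 rad on either side
- bat_neck (a point): point on the axis of the bat's plain steel neck, 76 mm from toggle_pivot when the bat is in (moves with the bat). The bat is level and points away from the panel; the neck is 12 mm thick and bare from 42 mm to 92 mm from toggle_pivot. Under the bat a lock pin (30 to 38 mm from the pivot) and the fixed tooth (up to 38 mm from the pivot) reach down to z = 0.076; farther out nothing is below the neck except the tray front (up to z = 0.061)
- bat_knob (a point): centre of the red round knob at the end of the bat, 34 mm in diameter, from 92 mm to 117 mm from toggle_pivot when the bat is in; its inner side is a flat shoulder, 15 mm in radius and bevelled out to 17 mm, that can be hooked from behind with a finger at each side of the neck
- amber_bottle: amber bottle with a white cap, 48 mm in diameter, 102 mm high, beside the loader on its right; origin at the centre of its underside; bystander
- septa_jar: small white jar with a green lid, 39 mm in diameter, 47 mm high, beside the loader on its left; origin at the centre of its underside; bystander
- timer: white timer lying flat, 62 x 70 x 19 mm, in front on the right; origin at the centre of its underside; bystander

How it is judged:
By the outcome, as a careful person would: the job done as asked, in the order asked, and still so for the second after the job is handed in, with the robot touching nothing.
It also fails if it takes over 51 s, if anything falls off the work surface, if the arm or the gripper's body presses on something with over 40 N, if the wrist force passes 120 N, or if a joint passes its speed limit or range.

## Working session

There is one attempt and no reset: what is moved stays moved. The work goes in short steps, Python scripts to look and compute and a shell command to move; the robot and the scene stay as the last step left them, time stands still between calls to the robot, and variables do not carry over. Pictures are saved under pics/ and viewed, at most 10 in all, crops included, and the job is handed in when it is done.

```bash
mkdir -p pics; cat > h.py <<'E'
import numpy as np, cv2
from rig import r
def grab(n,save=None):
    f=r.grab_frame(n)
    if save: cv2.imwrite('pics/'+save,cv2.cvtColor(f['img'],cv2.COLOR_RGB2BGR))
    return f
def cloud(f):
    K=f['K'];z=f['range_z'].astype(float);v,u=np.mgrid[:400,:640]
    p=np.stack([(u-K[0,2])*z/K[0,0],-(v-K[1,2])*z/K[1,1],-z,np.ones_like(z)],-1)
    return (p@f['world_from_camera'].T)[...,:3]
E
python3 - <<'E'
from h import *
for n in ['scene','top']:
    f=grab(n,n+'.png'); print(n,f['K'].tolist(),f['world_from_camera'].round(3).tolist(),(f['range_z']>0).mean(),[k for k in f])
    np.savez(n+'.npz',img=f['img'],P=cloud(f),z=f['range_z'])
print(r.sense())
E
```

```text
scene [[395.92481807786845, 0.0, 318.8641421461739], [0.0, 395.92481807786845, 199.52525938719467], [0.0, 0.0, 1.0]] [[0.561, 0.571, -0.599, 20.735], [-0.828, 0.375, -0.417, -470.885], [-0.014, 0.73, 0.683, 740.819], [0.0, 0.0, 0.0, 1.0]] 0.9960859375 ['img', 'range_z', 'K', 'world_from_camera']
top [[477.4777201444841, 0.0, 314.2863301336451], [0.0, 477.4777201444841, 197.16269707707798], [0.0, 0.0, 1.0]] [[-0.011, 0.995, -0.101, 455.368], [-1.0, -0.013, -0.015, -95.408], [-0.016, 0.101, 0.995, 1102.616], [0.0, 0.0, 0.0, 1.0]] 0.99598828125 ['img', 'range_z', 'K', 'world_from_camera']
{'clock': 0.1, 'qpos': array([ 1.28859902e+00,  3.53600602e-01,  1.63404786e+00,  4.94307145e-06,
        1.15522491e+00, -2.41591134e-03]), 'qvel': array([ 0.00032494, -0.00340471, -0.0015622 , -0.00079601,  0.00198823,
       -0.00033029]), 'joint_efforts': array([ 1.37211449e-03, -6.06356192e+01, -3.42821252e+01, -1.92634968e-05,
        3.94032089e-03, -3.45200544e-05]), 'eef_pos': array([172.47922592, 600.28183263, 230.62829576]), 'tcp_rot': array([-3.14031195e+00, -7.61387847e-06,  2.86180925e+00]), 'contact_force': array([-1.2315622 ,  0.15054064, -0.45729544]), 'wrist_torque': array([-0.03041312,  0.06489935, -0.03888705]), 'grasp_force': 0.0, 'opening': 0.9984126003485698}
```

View pics/scene.png

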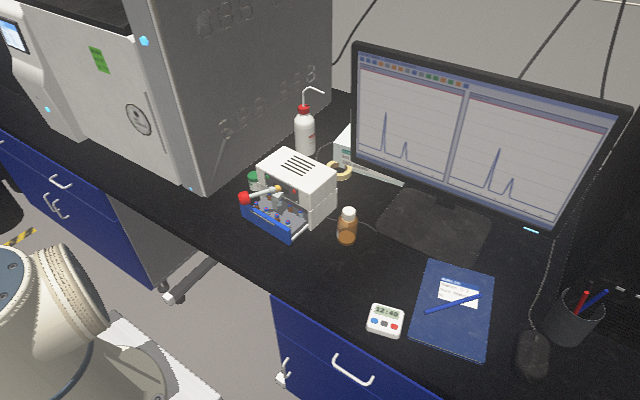

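View pics/top.png

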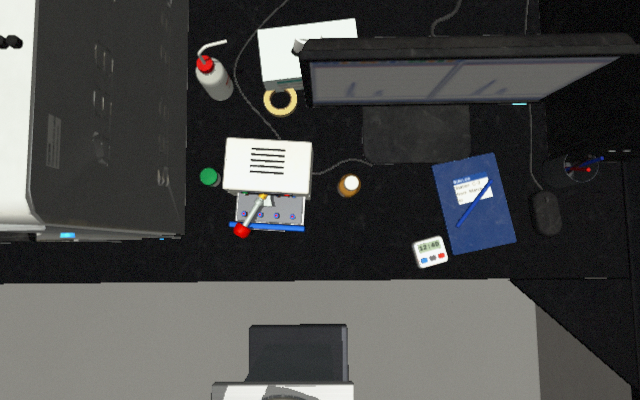

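The top view shows the loader's lid at about (268,165), the blue tray front along (236..303, 226) and the red knob at (241,230). The bottle is at (349,185) and the jar at (209,177).

```bash
python3 - <<'E'
from h import *
for n in ['top','scene']:
    d=np.load(n+'.npz');P=d['P'];hsv=cv2.cvtColor(d['img'],cv2.COLOR_RGB2HSV);H,S,V=[hsv[...,i].astype(int) for i in range(3)]
    reg=(P[...,0]>300)&(P[...,0]<680)&(P[...,1]>-150)&(P[...,1]<230)
    m=reg&(abs(P[...,2]-128)<6)&(V>120)&(S<60)
    k,lab,st,_=cv2.connectedComponentsWithStats(m.astype(np.uint8)); m=lab==1+st[1:,4].argmax()
    q=P[m]; print(n,'lid',cv2.minAreaRect(q[:,:2].astype(np.float32)),q[:,2].mean())
    b=reg&(H>100)&(H<130)&(S>150)&(V>80)&(P[...,2]>0)
    q=P[b]; print('blue',len(q),cv2.minAreaRect(q[:,:2].astype(np.float32)),np.percentile(q,[2,50,98],axis=0).round().tolist())
    t=b&(P[...,2]>54);q=P[t]
    if len(q)>20: print('bluetop',len(q),cv2.minAreaRect(q[:,:2].astype(np.float32)))
    rd=reg&((H<6)|(H>174))&(S>150)&(V>90)&(P[...,2]>70);q=P[rd];print('red',len(q),q.mean(0).round(1),np.percentile(q,[2,98],axis=0).round().tolist())
E
```

```text
top lid ((621.698486328125, 17.107742309570312), (179.6610107421875, 111.51385498046875), 85.55039978027344) 128.40249250064565
blue 366 ((524.4351806640625, 2.9774856567382812), (221.96072387695312, 92.37901306152344), 77.52769470214844) [[488.0, -57.0, 2.0], [499.0, 7.0, 61.0], [526.0, 105.0, 92.0]]
bluetop 326 ((523.0750122070312, -3.1720046997070312), (209.36448669433594, 92.37901306152344), 77.52769470214844)
red 177 [490.3  66.  128.1] [[475.0, -27.0, 102.0], [561.0, 88.0, 120.0]]
scene lid ((622.14404296875, 18.256805419921875), (180.2779083251953, 113.140625), 86.22572326660156) 128.04787187850113
blue 199 ((505.5619812011719, 27.116058349609375), (79.6839370727539, 151.53497314453125), 15.963127136230469) [[489.0, -54.0, 14.0], [497.0, 0.0, 61.0], [528.0, 78.0, 64.0]]
bluetop 163 ((498.9007873535156, 19.03858184814453), (147.48460388183594, 11.484151840209961), 85.99507904052734)
red 129 [487.5  66.4 107.9] [[475.0, -21.0, 93.0], [560.0, 84.0, 118.0]]
```

```bash
cat >> h.py <<'E'
from scipy.spatial.transform import Rotation as R
YAW=np.radians(-4.1); C=np.array([622.,17.7,0]); L=R.from_euler('z',YAW)
def plan(p,Rt):
    "p: target TCP in loader frame mm, Rt: target Rotation in loader frame; gives rotvec deg and shift m in current tool axes"
    s=r.sense(); R0=R.from_euler('xyz',s['tcp_rot']); T=L*Rt; w=L.apply(p)+C
    print('clock',s['clock'],'turn',np.degrees((R0.inv()*T).as_rotvec()).round(1),'shift',(R0.inv().apply(w-s['eef_pos'])/1000).round(4),'world',w.round())
def tool(yaw,tilt):
    "tool x at -loader x turned by yaw, fingers down, tips tilted forward by tilt (deg)"
    return R.from_euler('z',yaw,degrees=True)*R.from_matrix(np.array([[-1,0,0],[0,1,0],[0,0,-1.]]))*R.from_euler('y',-tilt,degrees=True)
def where():
    s=r.sense(); return L.inv().apply(s['eef_pos']-C).round(1), (L.inv()*R.from_euler('xyz',s['tcp_rot'])).as_matrix().round(2).tolist(), s['contact_force'].round(1), round(s['opening'],3), s['grasp_force']
E
python3 - <<'E'
from h import *
for n in ['top','scene']:
    P=np.load(n+'.npz')['P']
    for y in range(120,700,60):
        m=(abs(P[...,1]-y)<30)&(P[...,2]>30)&(P[...,0]>100); q=P[m]
        if len(q): print(n,y,len(q),q[:,0].min().round(),np.percentile(q[:,0],2).round(),q[:,2].max().round())
P=np.load('top.npz')['P']; print(P[226,267],P[226,295],P[226,300],P[230,241])
s=r.sense();print((L.inv()*R.from_euler('xyz',s['tcp_rot'])).as_euler('xyz',degrees=True))
plan([-190,-20,330],tool(0,0)); plan([-190,-60,100],tool(0,35))
E
```

```text
top 120 1510 498.0 507.0 223.0
top 180 506 539.0 551.0 507.0
top 240 43522 471.0 483.0 619.0
top 300 805 465.0 465.0 563.0
top 360 243 464.0 464.0 465.0
top 420 97 469.0 469.0 266.0
top 480 6 474.0 474.0 186.0
scene 120 1946 498.0 573.0 376.0
scene 180 876 536.0 596.0 494.0
scene 240 28230 470.0 477.0 520.0
scene 300 3572 464.0 468.0 513.0
scene 360 2533 463.0 466.0 475.0
scene 420 2342 463.0 466.0 476.0
scene 480 2056 464.0 466.0 475.0
scene 540 1852 463.0 466.0 471.0
scene 600 1633 464.0 466.0 465.0
scene 660 1444 464.0 466.0 460.0
[499.29562573  24.31833304  60.52812258] [498.63262401 -36.81688574  59.38462516] [498.42650258 -47.83266495  61.30147769] [489.21951595  71.32200144 118.87379765]
[-1.79926621e+02 -4.36243102e-04  1.68069592e+02]
clock 0.1 turn [ -0.1  -0.  -11.9] shift [-0.4112 -0.4948 -0.0987] world [431.  11. 330.]
clock 0.1 turn [ -3.7 -34.9 -11.5] shift [-0.4194 -0.5336  0.1313] world [428. -29. 100.]
```

```bash
python3 -m creep '0 0 -6 -0.1 -0.12 -0.03 255; 0 0 -12 -0.41 -0.495 -0.05 255;0 0 -12 -0.41 -0.495 -0.05 255;0 0 -12 -0.41 -0.495 -0.05 255;0 0 -12 -0.41 -0.495 -0.05 255;0 0 -12 -0.41 -0.495 -0.05 255;0 0 -12 -0.41 -0.495 -0.05 255;0 0 -12 -0.41 -0.495 -0.05 255'; python3 -c "
from h import *
plan([-190,-20,300],tool(0,0))"
```

```text
clock: 1.1
eef_pos: [372.3, 142.6, 272.0]
tcp_rot: [3.141, 0.001, 3.072]
contact_force: [1.0, 0.6, 0.4]
opening: -0.003
grasp_force: 0.0
clock 1.1 turn [0.  0.  0.1] shift [-0.0678 -0.1268 -0.028 ] world [431.  11. 300.]
```

```bash
python3 -m creep '0 0 0 -0.068 -0.127 -0.028 255;0 0 0 -0.068 -0.127 -0.028 255;0 0 0 -0.068 -0.127 -0.028 255;0 0 0 -0.068 -0.127 -0.028 255;0 0 0 -0.068 -0.127 -0.028 255'; python3 -c "
from h import *
f=grab('wrist','w1.png'); np.savez('w1.npz',img=f['img'],P=cloud(f)); print(where())"
```

```text
clock: 1.72
eef_pos: [430.3, 13.5, 299.3]
tcp_rot: [3.141, -0.001, 3.071]
contact_force: [0.5, -0.3, -0.9]
opening: -0.003
grasp_force: 0.0
(array([-191. ,  -17.6,  299.3]), [[-1.0, -0.0, -0.0], [-0.0, 1.0, 0.0], [0.0, 0.0, -1.0]], array([-0.1, -0.3,  0.6]), 0.0, 0.0)
```

View pics/w1.png

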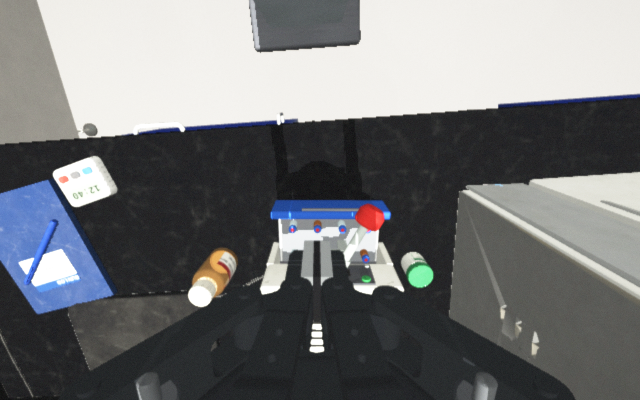

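The wrist view shows the tray front across (273..390, 209), the knob at (370,217), and the neck running down to about (362,255).

```bash
python3 - <<'E'
from h import *
d=np.load('w1.npz');P=L.inv().apply(d['P'].reshape(-1,3)-C).reshape(400,640,3);hsv=cv2.cvtColor(d['img'],cv2.COLOR_RGB2HSV);H,S,V=[hsv[...,i].astype(int) for i in range(3)]
reg=np.zeros((400,640),bool);reg[190:300,260:410]=1
b=reg&(H>100)&(H<130)&(S>150)
for c in (280,300,320,340,385):
    q=P[:,c][b[:,c]];print(c,q[:,0].min().round(1),q[:,0].max().round(1),q[:,1].mean().round(1),q[:,2].max().round(1))
rd=reg&((H<6)|(H>174))&(S>150)&(V>90);k,lab,st,ce=cv2.connectedComponentsWithStats(rd.astype(np.uint8));i=1+st[1:,4].argmax();q=P[lab==i]
print('knob',ce[i],st[i],q.mean(0).round(1),np.percentile(q,[3,97],axis=0).round(1))
for v in (232,240,248,255): 
    row=[(u,P[v,u].round().tolist()) for u in range(345,385,2) if 85<P[v,u,2]<112]; print(v,row)
# jar, bottle
plan([-215,-60,120],tool(0,35)); plan([-215,-60,42],tool(0,35))
E
```

```text
280 -128.8 -119.4 -69.7 60.7
300 -128.5 -117.5 -41.3 60.7
320 -128.2 -96.7 -12.9 60.0
340 -128.5 -98.3 15.7 62.0
385 -128.6 -92.3 80.7 58.9
knob [369.85130112 217.12081784] [356 204  29  27 538] [-138.    46.4  107.6] [[-149.7   32.4   97.4]
 [-124.6   61.3  114.1]]
232 [(357, [-115.0, 33.0, 101.0]), (359, [-117.0, 35.0, 104.0]), (361, [-116.0, 38.0, 102.0]), (363, [-116.0, 40.0, 102.0]), (365, [-116.0, 43.0, 102.0])]
240 [(351, [-104.0, 26.0, 100.0]), (353, [-105.0, 28.0, 101.0]), (355, [-105.0, 30.0, 103.0]), (357, [-106.0, 33.0, 104.0]), (359, [-105.0, 36.0, 103.0])]
248 [(345, [-90.0, 19.0, 95.0]), (347, [-93.0, 21.0, 101.0]), (349, [-94.0, 23.0, 103.0]), (351, [-94.0, 26.0, 103.0]), (353, [-94.0, 28.0, 103.0]), (355, [-94.0, 31.0, 103.0])]
255 [(345, [-84.0, 19.0, 102.0]), (347, [-84.0, 21.0, 103.0]), (349, [-85.0, 24.0, 103.0]), (351, [-84.0, 26.0, 102.0])]
clock 1.775 turn [  0.  -35.1   0.1] shift [ 0.0239 -0.0424  0.1794] world [403. -27. 120.]
clock 1.775 turn [  0.  -35.1   0.1] shift [ 0.0239 -0.0424  0.2574] world [403. -27.  42.]
```

```bash
python3 -m creep '0 -10 0 0 -0.042 0.05 255;0 -20 0 0 -0.042 0.10 255;0 -30 0 0 -0.042 0.15 255;0 -35 0 0 -0.042 0.2 255;0 -35 0 -0.015 -0.042 0.25 255;0 -35 0 -0.026 -0.042 0.263 255;0 -35 0 -0.026 -0.042 0.263 255;0 -35 0 -0.026 -0.042 0.263 255'; python3 -c "
from h import *
print(where());plan([-76.5,-60,36],tool(0,35))"
```

```text
clock: 2.78
eef_pos: [463.6, -30.7, 102.8]
tcp_rot: [3.142, 0.529, 3.072]
contact_force: [0.3, -0.1, -0.6]
opening: 0.001
grasp_force: 0.0
(array([-154.6,  -59.6,  102.8]), [[-0.86, -0.0, 0.5], [-0.0, 1.0, 0.0], [-0.5, 0.0, -0.86]], array([ 0.3, -0.1, -0.6]), 0.001, 0.0)
clock 2.775 turn [ 0.1 -4.7  0.1] shift [-0.0337 -0.0006  0.0971] world [541. -37.  36.]
```

```bash
python3 -c "
from h import *
plan([-165,-60,36],tool(0,35))"
```

```text
clock 2.775 turn [ 0.1 -4.7  0.1] shift [ 0.0427 -0.0004  0.0524] world [453. -30.  36.]
```

```bash
python3 -m creep '0 -4.7 0 0.043 0 0.053 255;0 -4.7 0 0.043 0 0.053 255;0 -4.7 0 0.043 0 0.053 255;0 -4.7 0 0.043 0 0.053 255;0 -4.7 0 0.043 0 0.053 255'; python3 -c "
from h import *
print(where());plan([-135,-60,36],tool(0,35));plan([-85,-60,36],tool(0,35));plan([-76.5,-60,36],tool(0,35))"
```

```text
clock: 3.4
eef_pos: [462.7, -31.3, 101.9]
tcp_rot: [-3.141, 0.527, 3.071]
contact_force: [0.0, -0.4, -0.1]
opening: 0.003
grasp_force: 0.0
(array([-155.4,  -60.3,  101.9]), [[-0.86, -0.0, 0.5], [-0.0, 1.0, 0.0], [-0.5, -0.0, -0.86]], array([ 0. , -0.4, -0.1]), 0.003, 0.0)
clock 3.4 turn [ 0.  -4.8  0.1] shift [0.0155 0.0002 0.0672] world [483. -32.  36.]
clock 3.4 turn [ 0.  -4.8  0.1] shift [-0.0277  0.0002  0.0924] world [533. -36.  36.]
clock 3.4 turn [ 0.  -4.8  0.1] shift [-0.035   0.0002  0.0966] world [541. -37.  36.]
```

```bash
python3 -c "
from h import *
print(r.sense()['qpos'].round(2))"
```

```text
[-0.07  0.16  2.45  0.05  0.   -1.62]
```

```bash
python3 -c "
from h import *
plan([-150,-60,46],tool(0,20))"
```

```text
clock 3.4 turn [ 0.  10.2  0.1] shift [0.0235 0.0003 0.051 ] world [468. -31.  46.]
```

```bash
python3 -m creep '0 10.2 0 0 0 0 255;0 10.2 0 0.023 0 0.051 255;0 10.2 0 0.023 0 0.051 255;0 10.2 0 0.023 0 0.051 255;0 10.2 0 0.023 0 0.051 255;0 10.2 0 0.023 0 0.051 255'; python3 -c "
from h import *
print(where(),r.sense()['qpos'].round(2));plan([-130,-60,46],tool(0,20));plan([-90,-60,46],tool(0,20));plan([-78,-60,46],tool(0,20))"
```

```text
clock: 4.15
eef_pos: [469.3, -31.7, 48.0]
tcp_rot: [-3.141, 0.353, 3.071]
contact_force: [-0.9, 0.5, 0.5]
opening: 0.004
grasp_force: 0.0
(array([-148.8,  -60.2,   48. ]), [[-0.94, -0.0, 0.35], [-0.0, 1.0, 0.0], [-0.35, -0.0, -0.94]], array([-0.9,  0.5,  0.5]), 0.004, 0.0) [-0.07  0.31  2.35 -0.    0.13 -1.57]
clock 4.15 turn [0.  0.2 0.1] shift [-0.017   0.0002  0.0084] world [488. -33.  46.]
clock 4.15 turn [0.  0.2 0.1] shift [-0.0545  0.0001  0.0222] world [528. -36.  46.]
clock 4.15 turn [0.  0.2 0.1] shift [-0.0658  0.0001  0.0264] world [540. -37.  46.]
```

```bash
python3 -m creep '0 0 0 -0.008 0 0.003 255;0 0 0 -0.016 0 0.006 255;0 0 0 -0.024 0 0.009 255;0 0 0 -0.032 0 0.012 255;0 0 0 -0.040 0 0.015 255;0 0 0 -0.048 0 0.018 255;0 0 0 -0.056 0 0.021 255;0 0 0 -0.056 0 0.021 255'; python3 -c "
from h import *
print(where());plan([-80,-60,46],tool(0,20));plan([-76,-60,46],tool(0,20))"
```

```text
clock: 5.15
eef_pos: [529.3, -36.0, 45.7]
tcp_rot: [-3.141, 0.35, 3.071]
contact_force: [-0.4, 0.9, -0.1]
opening: 0.0
grasp_force: 0.0
(array([-88.6, -60.1,  45.7]), [[-0.94, -0.0, 0.34], [-0.0, 1.0, 0.0], [-0.34, -0.0, -0.94]], array([-0.4,  0.9, -0.1]), 0.0, 0.0)
clock 5.15 turn [0.  0.1 0.1] shift [-0.0082  0.0001  0.0027] world [538. -36.  46.]
clock 5.15 turn [0.  0.1 0.1] shift [-0.0119  0.0001  0.0041] world [542. -37.  46.]
```

```bash
python3 -m creep '0 0 0 -0.003 0 0.001 255;0 0 0 -0.006 0 0.002 255;0 0 0 -0.008 0 0.0027 255;0 0 0 -0.008 0 0.0027 255'; python3 -c "
from h import *
print(where())
f=grab('scene');cv2.imwrite('pics/s2.png',cv2.resize(f['img'][120:270,200:400,::-1],None,fx=4,fy=4,interpolation=3)) "
```

```text
clock: 5.65
eef_pos: [536.6, -36.4, 45.7]
tcp_rot: [-3.141, 0.349, 3.071]
contact_force: [-1.1, 0.3, -1.2]
opening: -0.001
grasp_force: 0.7
(array([-81.3, -60.1,  45.7]), [[-0.94, -0.0, 0.34], [-0.0, 1.0, 0.0], [-0.34, -0.0, -0.94]], array([-1.1,  0.3, -1.2]), -0.001, 0.6615837989374995)
```

View pics/s2.png

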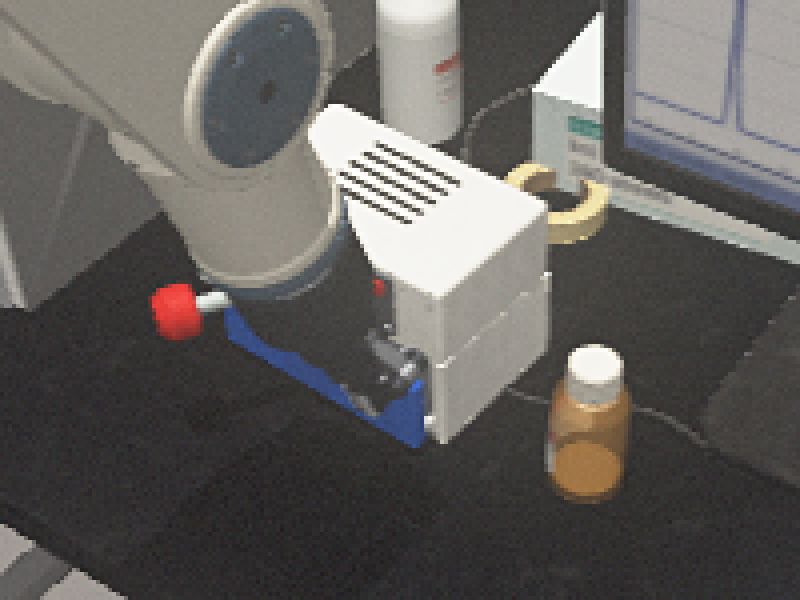

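The tray (blue front around (330,370) in the crop) is almost in, with the gripper in front of it. There is a small gap left at (430,425), so I keep pushing until the force shows the stop.

```bash
python3 -m creep '0 0 0 -0.002 0 0.0007 255;0 0 0 -0.004 0 0.0014 255;0 0 0 -0.004 0 0.0014 255'; python3 -m creep '0 0 0 -0.002 0 0.0007 255;0 0 0 -0.003 0 0.001 255;0 0 0 -0.003 0 0.001 255';python3 -c "
from h import *
print(where())"
```

```text
clock: 6.08
eef_pos: [540.9, -36.8, 45.8]
tcp_rot: [-3.141, 0.349, 3.071]
contact_force: [-2.5, 0.4, -0.6]
opening: -0.001
grasp_force: 0.8
clock: 6.45
eef_pos: [543.8, -37.0, 45.8]
tcp_rot: [-3.141, 0.349, 3.071]
contact_force: [-2.4, -0.4, -1.8]
opening: 0.001
grasp_force: 1.3
(array([-74.1, -60.1,  45.8]), [[-0.94, -0.0, 0.34], [-0.0, 1.0, 0.0], [-0.34, -0.0, -0.94]], array([-2.4, -0.4, -1.8]), 0.001, 1.341997878625989)
```

```bash
python3 -m creep '0 -5 0 0 0 0 255;0 -5 0 -0.002 0 0.0007 255;0 -5 0 -0.002 0 0.0007 255'; python3 -c "
from h import *
print(where());plan([-70,-60,46],tool(0,25))
f=grab('scene');cv2.imwrite('pics/s3.png',cv2.resize(f['img'][170:250,230:350,::-1],None,fx=6,fy=6,interpolation=3)) "
```

```text
clock: 6.82
eef_pos: [544.6, -37.0, 45.3]
tcp_rot: [-3.142, 0.431, 3.071]
contact_force: [-9.5, 0.7, 2.3]
opening: 0.0
grasp_force: 4.6
(array([-73.3, -60.1,  45.3]), [[-0.91, -0.0, 0.42], [-0.0, 1.0, 0.0], [-0.42, -0.0, -0.91]], array([-9.5,  0.7,  2.3]), 0.0, 4.561905451118946)
clock 6.825 turn [ 0.  -0.3  0.1] shift [-0.0033  0.0001  0.0007] world [548. -37.  46.]
```

View pics/s3.png

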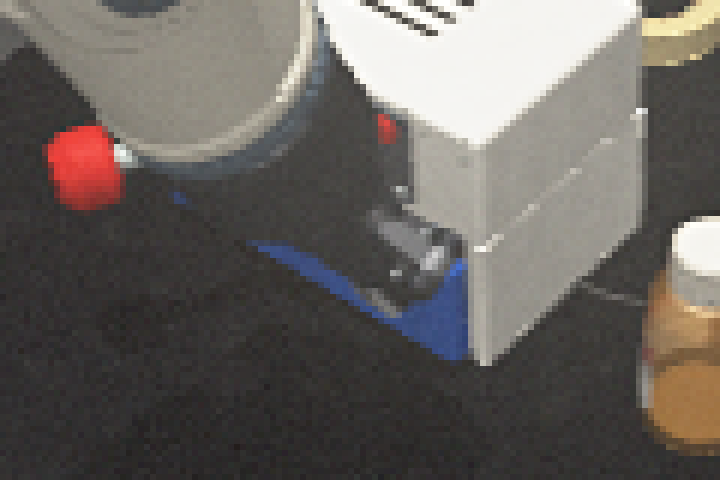

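The blue front now sits flush with the loader's front edge at (468,300) in the crop, and the force has risen to 9.5 N. One more firm nudge, then back off.

```bash
python3 -m creep '0 0 0 -0.002 0 0.001 255;0 0 0 -0.002 0 0.001 255'; python3 -m creep '0 0 0 0.02 0 0 255;0 0 0 0.06 0 -0.04 255;0 10 0 0.06 0 -0.1 255;0 20 0 0.06 0 -0.15 0;0 25 0 0.06 0 -0.18 0;0 25 0 0.06 0 -0.18 0;0 25 0 0.06 0 -0.18 0'; python3 -c "
from h import *
print(where());f=grab('top');P=L.inv().apply(cloud(f).reshape(-1,3)-C).reshape(400,640,3);m=(abs(P[...,2]-60)<4)&(abs(P[...,1])<75)&(P[...,0]>-140)&(P[...,0]<-60)
hsv=cv2.cvtColor(f['img'],cv2.COLOR_RGB2HSV);m&=(abs(hsv[...,0].astype(int)-115)<15)&(hsv[...,1]>140)
q=P[m];print(len(q),np.percentile(q[:,0],[3,50,97]),q[:,1].min(),q[:,1].max())
a=-.5;d=76
print('neck',-45-d*np.cos(a),-d*np.sin(a))
plan([-45-76*np.cos(.5),76*np.sin(.5),79+45],tool(-28.65,0))"
```

```text
clock: 7.12
eef_pos: [544.9, -37.1, 44.7]
tcp_rot: [-3.141, 0.428, 3.071]
contact_force: [-18.0, -0.1, 11.2]
opening: -0.002
grasp_force: 9.2
clock: 8.0
eef_pos: [421.1, -28.3, 186.0]
tcp_rot: [-3.142, 0.005, 3.071]
contact_force: [-0.7, 0.5, -1.2]
opening: 0.842
grasp_force: 0.0
(array([-197.1,  -60.2,  186. ]), [[-1.0, -0.0, 0.01], [-0.0, 1.0, -0.0], [-0.01, -0.0, -1.0]], array([-0.7,  0.5, -1.2]), 0.842, 0.0)
163 [-67.1518903  -63.62548791 -60.287621  ] -74.81884230289585 74.71931338033363
neck -111.69627470366834 36.436340933919425
clock 8.05 turn [ 0.   0.2 28.7] shift [-0.0866  0.0966  0.0609] world [513.  62. 124.]
```

```bash
python3 -m creep '0 0 10 -0.02 0.04 0 0;0 0 20 -0.05 0.07 0 0;0 0 28.7 -0.086 0.097 0 0;0 0 28.7 -0.086 0.097 0.03 0;0 0 28.7 -0.086 0.097 0.06 0;0 0 28.7 -0.086 0.097 0.06 0'; python3 -c "
from h import *
print(where());f=grab('wrist','w2.png');d=74
plan([-45-d*np.cos(.5),d*np.sin(.5),79],tool(-28.65,0))"
```

```text
clock: 8.8
eef_pos: [508.5, 62.4, 120.8]
tcp_rot: [-3.138, -0.004, 2.57]
contact_force: [-0.5, 0.5, -0.3]
opening: 0.995
grasp_force: 0.0
(array([-116.4,   36.5,  120.8]), [[-0.88, 0.48, -0.01], [0.48, 0.88, -0.0], [0.0, -0.0, -1.0]], array([-0.5,  0.5, -0.3]), 0.995, 0.0)
clock 8.85 turn [-0.1 -0.1  0. ] shift [-0.0053  0.0016  0.0433] world [515.  61.  79.]
```

View pics/w2.png

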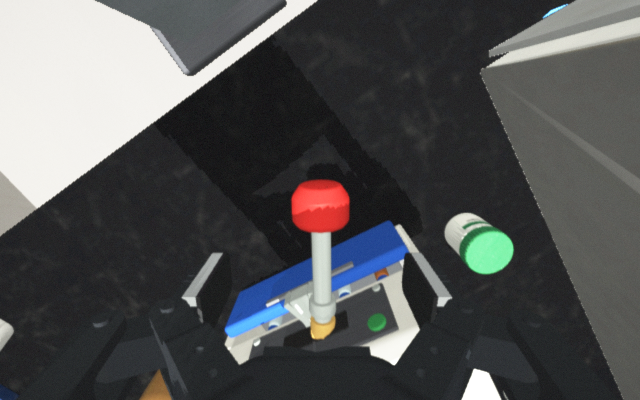

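The bat's neck runs straight up at u≈320, centred between the open fingers (190 and 430), with the knob at (320,205). I'll check the tray's position in this view as well before grasping.

```bash
python3 -c "
from h import *
f=grab('wrist');P=L.inv().apply(cloud(f).reshape(-1,3)-C).reshape(400,640,3)
hsv=cv2.cvtColor(f['img'],cv2.COLOR_RGB2HSV);m=(abs(hsv[...,0].astype(int)-115)<15)&(hsv[...,1]>140)
for c in (240,260,290,350,380,395):
  q=P[200:340,c][m[200:340,c]];print(c,len(q),np.percentile(q,[5,50,95],axis=0).round(1).tolist())
  for v in range(215,345,10): 
    if c in(260,380): print(v,P[v,c].round().tolist(),f['img'][v,c].tolist())
"
```

```text
240 42 [[-65.4, -76.7, 14.4], [-64.8, -68.9, 47.1], [-56.5, -64.2, 60.2]]
260 43 [[-65.5, -54.4, 12.5], [-64.9, -48.0, 47.4], [-56.6, -44.6, 60.5]]
215 [-120.0, -23.0, -1.0] [23, 26, 28]
225 [-111.0, -28.0, -2.0] [24, 24, 25]
235 [-102.0, -34.0, -1.0] [53, 56, 53]
245 [-93.0, -40.0, -2.0] [43, 42, 45]
255 [-84.0, -45.0, -1.0] [37, 40, 40]
265 [-74.0, -52.0, -2.0] [42, 40, 46]
275 [-65.0, -57.0, -0.0] [33, 33, 34]
285 [-65.0, -52.0, 21.0] [41, 82, 162]
295 [-65.0, -48.0, 40.0] [41, 81, 166]
305 [-65.0, -45.0, 55.0] [43, 80, 166]
315 [-60.0, -47.0, 60.0] [95, 192, 255]
325 [-23.0, -79.0, 17.0] [194, 193, 183]
335 [-55.0, -46.0, 79.0] [82, 81, 83]
290 22 [[-65.5, -20.1, 12.8], [-65.1, -18.5, 30.2], [-64.6, -16.9, 45.7]]
350 38 [[-65.4, 34.1, 13.5], [-64.8, 40.8, 41.4], [-55.8, 44.1, 60.5]]
380 47 [[-65.3, 59.7, 15.3], [-64.6, 66.9, 48.9], [-54.6, 74.1, 60.7]]
215 [-65.0, 78.0, -1.0] [24, 25, 25]
225 [-64.0, 74.0, 16.0] [38, 73, 149]
235 [-65.0, 70.0, 35.0] [41, 76, 153]
245 [-65.0, 67.0, 51.0] [37, 70, 148]
255 [-62.0, 63.0, 60.0] [52, 106, 209]
265 [-54.0, 60.0, 59.0] [53, 94, 188]
275 [-39.0, 55.0, 49.0] [65, 89, 151]
285 [-55.0, 54.0, 83.0] [68, 70, 71]
295 [-55.0, 52.0, 94.0] [63, 62, 65]
305 [-55.0, 50.0, 103.0] [69, 68, 69]
315 [-57.0, 49.0, 114.0] [53, 127, 69]
325 [-54.0, 47.0, 118.0] [62, 101, 72]
335 [-51.0, 44.0, 122.0] [210, 209, 197]
395 29 [[-65.1, 72.9, 38.5], [-63.8, 77.3, 58.2], [-55.9, 82.3, 60.7]]
```

Tray is at its stop. Descending and gripping.

```bash
python3 -m creep '0 0 0 -0.005 0.001 0.02 0;0 0 0 -0.005 0.001 0.042 0;0 0 0 -0.005 0.001 0.042 0;0 0 0 -0.005 0.001 0.042 130;0 0 0 -0.005 0.001 0.042 255;0 0 0 -0.005 0.001 0.042 255;0 0 0 -0.005 0.001 0.042 255;0 0 0 -0.005 0.001 0.042 255' 60; python3 -c "
from h import *
print(where())"
```

```text
clock: 9.9
eef_pos: [515.7, 60.9, 81.9]
tcp_rot: [3.141, 0.0, 2.57]
contact_force: [0.1, 1.6, 1.8]
opening: 0.11
grasp_force: 58.4
(array([-109.1,   35.5,   81.9]), [[-0.88, 0.48, 0.0], [0.48, 0.88, 0.0], [-0.0, 0.0, -1.0]], array([0.1, 1.6, 1.8]), 0.11, 58.39106619358063)
```

```bash
python3 -m creep '0 0 0 0.005 0 0 255;0 0 0 0.010 0 0 255;0 0 0 0.0145 0 0 255;0 0 0 0.0145 0 0 255' 80; python3 -c "
from h import *
print(where(),np.linalg.norm(where()[0][:2]-[-45,0]))
d=np.linalg.norm(where()[0][:2]-[-45,0])
for a in (-.35,-.2,-.05,.1,.25,.4,.5,.53): plan([-45-d*np.cos(a),-d*np.sin(a),81.9],tool(np.degrees(a),0))"
```

```text
clock: 10.4
eef_pos: [505.9, 68.1, 82.4]
tcp_rot: [3.14, 0.005, 2.571]
contact_force: [8.9, -6.7, -1.5]
opening: 0.109
grasp_force: 77.9
(array([-119.4,   41.9,   82.4]), [[-0.88, 0.48, 0.01], [0.48, 0.88, -0.0], [-0.01, 0.0, -1.0]], array([ 8.9, -6.7, -1.5]), 0.109, 77.93328523635864) 85.38717702325098
clock 10.4 turn [ 0.1  0.3 -8.5] shift [-0.001  -0.0139  0.0005] world [499.  56.  82.]
clock 10.4 turn [  0.1   0.3 -17.1] shift [-0.0038 -0.0264  0.0004] world [495.  44.  82.]
clock 10.4 turn [  0.1   0.3 -25.7] shift [-0.0085 -0.0383  0.0004] world [492.  31.  82.]
clock 10.4 turn [  0.    0.3 -34.3] shift [-0.0149 -0.0494  0.0005] world [492.  18.  82.]
clock 10.4 turn [  0.    0.3 -42.9] shift [-0.0229 -0.0594  0.0005] world [493.   6.  82.]
clock 10.4 turn [ -0.    0.3 -51.5] shift [-0.0323 -0.068   0.0005] world [496.  -7.  82.]
clock 10.4 turn [ -0.    0.3 -57.2] shift [-0.0392 -0.073   0.0005] world [499. -15.  82.]
clock 10.4 turn [ -0.    0.3 -59. ] shift [-0.0414 -0.0744  0.0005] world [501. -17.  82.]
```

```bash
python3 -m creep '0 0 -4.3 0.001 -0.0067 0 255;0 0 -8.6 0 -0.0133 0 255;0 0 -17.2 -0.003 -0.0263 0 255;0 0 -25.8 -0.0079 -0.0386 0 255;0 0 -34.4 -0.0145 -0.0502 0 255;0 0 -43 -0.0229 -0.0606 0 255;0 0 -43 -0.0229 -0.0606 0 255'; python3 -c "
from h import *
w=where();v=w[0][:2]-[-45,0];print(w,np.linalg.norm(v),np.arctan2(-v[1],-v[0]))
for a in (.4,.5):
  d=87; plan([-45-d*np.cos(a),-d*np.sin(a),81.9],tool(np.degrees(a),0))"
```

```text
clock: 11.28
eef_pos: [493.7, 4.8, 82.6]
tcp_rot: [-3.14, 0.007, -2.961]
contact_force: [11.1, 2.3, -2.6]
opening: 0.107
grasp_force: 78.1
(array([-127.1,  -22. ,   82.6]), [[-0.97, -0.25, 0.01], [-0.25, 0.97, 0.0], [-0.01, -0.0, -1.0]], array([11.1,  2.3, -2.6]), 0.107, 78.07458758354187) 84.99652934090896 0.26181497167596035
clock 11.275 turn [-0.1  0.4 -8.5] shift [ 0.0011 -0.012   0.0007] world [495.  -7.  82.]
clock 11.275 turn [ -0.1   0.4 -14.2] shift [-0.0006 -0.0205  0.0008] world [498. -15.  82.]
```

```bash
python3 -m creep '0 0 -5 -0.0003 -0.0077 0 255;0 0 -10 -0.0013 -0.0153 0 255;0 0 -14.3 -0.0027 -0.0215 0 255;0 0 -14.3 -0.0027 -0.0215 0 255'; python3 -c "
from h import *
w=where();v=w[0][:2]-[-45,0];print(w,np.linalg.norm(v),np.arctan2(-v[1],-v[0]))"
```

```text
clock: 11.78
eef_pos: [499.9, -15.0, 82.6]
tcp_rot: [-3.14, 0.007, -2.713]
contact_force: [9.5, 6.4, -2.6]
opening: 0.103
grasp_force: 78.2
(array([-119.4,  -41.3,   82.6]), [[-0.88, -0.48, 0.01], [-0.48, 0.88, 0.0], [-0.01, -0.0, -1.0]], array([ 9.5,  6.4, -2.6]), 0.103, 78.1982946395874) 85.09435939003242 0.5067560777420979
```

```bash
python3 -m creep '0 0 0 -0.005 0 0 255;0 0 0 -0.010 0 0 255;0 0 0 -0.0145 0 0 255;0 0 0 -0.0145 0 0 255';python3 -c "
from h import *
w=where();v=w[0][:2]-[-45,0];print(w,np.linalg.norm(v),np.arctan2(-v[1],-v[0]))"; python3 -m creep '0 0 0 0 0 0 150;0 0 0 0 0 0 0;0 0 0 0 0 0 0;0 0 0 0 0 0 0;0 0 0 0 0 0 0;0 0 0 0 0 -0.03 0;0 0 0 0 0 -0.07 0;0 0 0 0 0 -0.07 0'; python3 -m creep '0 0 0 0.04 0 -0.06 0;0 0 0 0.08 0 -0.1 0;0 0 0 0.08 0 -0.1 0;0 0 0 0.08 0 -0.1 0'; python3 -c "
from h import *
f=grab('wrist','w3.png');P=L.inv().apply(cloud(f).reshape(-1,3)-C).reshape(400,640,3)
hsv=cv2.cvtColor(f['img'],cv2.COLOR_RGB2HSV).astype(int);m=((hsv[...,0]<6)|(hsv[...,0]>174))&(hsv[...,1]>150)&(hsv[...,2]>90)
k,lab,st,ce=cv2.connectedComponentsWithStats(m.astype(np.uint8));i=1+st[1:,4].argmax();q=P[lab==i];q=q[(q[:,2]>85)&(q[:,2]<120)]
v=q[:,:2]-[-45,0];print(ce[i],q.mean(0));a=.5;u=v@[-np.cos(a),-np.sin(a)];t=v@[np.sin(a),-np.cos(a)];print(np.percentile(u,[2,98]),np.percentile(t,[2,98]))
b=(abs(hsv[...,0]-115)<15)&(hsv[...,1]>140)&(P[...,0]>-140)&(abs(P[...,1])<83)&(P[...,2]>15)&(P[...,2]<55);print(np.percentile(P[b][:,0],[5,50,95]))"
```

```text
clock: 12.28
eef_pos: [511.4, -9.3, 82.1]
tcp_rot: [-3.14, 0.003, -2.713]
contact_force: [6.5, 1.2, 0.4]
opening: 0.109
grasp_force: 78.6
(array([-108.4,  -34.8,   82.1]), [[-0.88, -0.48, 0.0], [-0.48, 0.88, 0.0], [-0.0, -0.0, -1.0]], array([6.5, 1.2, 0.4]), 0.109, 78.58896017074585) 72.32288711051295 0.5019951374699252
clock: 13.28
eef_pos: [511.5, -9.5, 154.3]
tcp_rot: [-3.139, 0.005, -2.713]
contact_force: [0.2, -0.0, -0.1]
opening: 1.0
grasp_force: 0.0
clock: 13.78
eef_pos: [436.7, -42.7, 251.1]
tcp_rot: [-3.142, 0.0, -2.713]
contact_force: [-0.1, 0.9, -0.8]
opening: 1.003
grasp_force: 0.0
[315.94645081 230.56911582] [-137.20271911  -50.56649215  107.57459083]
[ 91.82792966 114.53156692] [-14.95466937  15.1210339 ]
[-66.09550318 -65.47904534 -64.86579008]
```

View pics/w3.png

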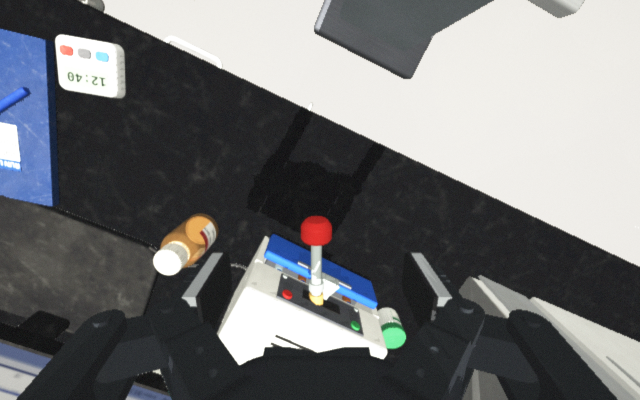

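The knob at (316,230) now points to the red-dot side. It measures 92 to 115 mm from the pivot at 0.5 rad, so the bat is fully in. The tray is home, and the bottle, jar and timer are still standing.

```bash
python3 -c "
from rig import r
print(r.sign_off())"
```

```text
the job is handed in; nothing more can be done
None
```

The tray is fully home and the toggle is locked on the red-dot side with its bat sprung back in; the bystanders were left untouched, and I handed the job in at about 14 s on the robot clock.

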